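# Tip the power supply onto its back and push it up to the stop bar

### The job

The black power supply stands on end on the green repair mat, its yellow screw cover facing away from the aluminium stop bar. Push it over towards the bar so that it lies on its back with the cover facing up, then, once it lies still, push it along the mat until its leading end (the one that was on top) is flush against the bar, ready to be opened. Only push it, never lift or carry it, and leave the jar, the dish and the meter where they are.

Things in the scene. Friction and masses are not known exactly. Their poses are not given: they have to be found in the camera images.
- psu: Power supply: loose black box 40 x 70 x 110 mm (its x, y, z), about 0.35 kg, standing on end on the mat. Origin: centre of the end face it stands on; z runs along its length (up at the start). x points out of the 70 x 110 mm face with yellow cover and four screws, which at the start looks away from the stop bar within 20 degrees; x points up when it lies as wanted.
- psu_centre (a point): Centre of the box, 55 mm from the origin; 20 mm above the mat when it lies down. Pushed on the yellow cover 80 to 105 mm above the mat, the box tips about its lower far edge; past about 20 degrees of lean (35 mm of push) it falls by itself on its back, clear of the stop bar.
- psu_top (a point): Centre of the box's other end face (110 mm along its z from the origin): on top at the start, this end leads in the fall and must end against the stop bar. A 12 mm yellow strip, the lip of the screw cover, runs along its edge on the cover side.
- fixture: Fixed green mat, 320 x 340 mm (its x, y), 3 mm thick, with an aluminium stop bar across its far part. Origin: centre of the mat's underside, on the bench. x points to the stop bar, z up. The bar is 14 mm thick, 300 mm long along y, and its top is 23 mm above the bench.
- stop_face (a point): Centre of the stop bar's face that looks back at the power supply, 120 mm along x from the mat's origin and 13 mm above the bench; axes as the mat's.
- flux: Bystander: amber jar with red cap, 44 mm wide, 85 mm tall, loose on the bench beside the mat. Origin: centre of its underside.
- dish: Bystander: round blue dish with screws, 80 mm wide, 22 mm tall, loose on the bench beside the mat. Origin: centre of its underside.
- meter: Bystander: orange hand multimeter lying flat, 140 x 72 x 41 mm, loose on the bench beside the mat. Origin: centre of its underside, x along its length.

How it is judged:
On the way, in this order (a step that is already met when the one before it is completed fails the run):
1. the power supply lies still on its back, screw cover up (angle between psu's own x axis and vertical below 0.12 rad and linear speed of psu below 0.01 m/s and angular speed of psu below 0.1 rad/s), for 0.2 s.
2. its leading end is flush against the stop bar (angle between psu's own x axis and vertical below 0.12 rad and x of psu_top in the frame of stop_face above -0.005 m and angle between the z axis of psu and the x axis of fixture, either way round below 0.07 rad and y of psu_top in the frame of stop_face between -0.115 and 0.115 m and z of psu_top in the frame of stop_face below 0.02 m), for 0.2 s.
At the end, for the whole second after the job is handed in: The power supply lies at rest on the mat, screw cover up (within 7 degrees of level), the end that was on top within 5 mm of the stop bar's face at its centre and square to it within 4 degrees, that end wholly within the length of the bar, nothing else moved (all of step 2 and linear speed of psu below 0.01 m/s and angular speed of psu below 0.1 rad/s and height (world z) of psu_centre below 0.03 m); the robot touches nothing.
It fails at once if the power supply is lifted off the mat (height (world z) of psu_centre above 0.075 m or (angle between psu's own x axis and vertical below 0.15 rad and height (world z) of psu_centre above 0.042 m)).
It fails at once if the jar is disturbed (moved more than 15 mm or tipped) (distance of flux from where it was at the start of the episode above 0.015 m or angle between flux's own z axis and vertical above 0.2 rad).
It fails at once if the dish is disturbed (moved more than 15 mm or tipped) (distance of dish from where it was at the start of the episode above 0.015 m or angle between dish's own z axis and vertical above 0.2 rad).
It fails at once if the meter is disturbed (moved more than 15 mm or tipped) (distance of meter from where it was at the start of the episode above 0.015 m or angle between meter's own z axis and vertical above 0.2 rad).
It also fails if it takes over 51 s, if anything falls off the work surface, if the arm or the gripper's body presses on something with over 40 N, if the wrist force passes 120 N, or if a joint passes its speed limit or range.

### The arm

A 7-joint arm with a two-finger parallel gripper is mounted at the origin on the work surface. World frame = base frame: x ahead of the robot, y to its left, z up, the work surface at z = 0. Lengths are in m, angles in rad, forces in N, time in s.
With the tool pointing down it reaches from about 0.425 to 0.925 m from the base axis. Payload 6.8 kg.
Tool frame: the origin (TCP) lies on the front face of the gripper's body, between the roots of the fingers; the fingertips stand 73 mm ahead of it and the grasp point (between the pads) lies 54 mm ahead of it (env.nose_length is the distance from the TCP to the fingertips, in m); z points along the fingers, y is the direction in which the jaws open and shut (so a half turn about z gives the same grasp; the last joint's range is limited). The gripper opens to 85 mm and grips with 20 to 120 N. Pads are 22 mm wide; open, the fingers measure 114 mm over their backs; the gripper's body (76 mm by 85 mm) begins 54 mm behind the grasp point. The pads swing forward as they close: fully open they stand 13 mm farther back than shut.
Start: joints at [-1.382, 0.477, 0.022, 1.555, -0.011, 1.109, -0.083], TCP at [0.197, 0.646, 0.304] pointing down, gripper open.
Joint ranges: [-2.96, 2.96], [-0.34, 2.1], [-1.41, 1.46], [0.24, 2.44], [-1.37, 4.51], [0.17, 1.92], [-2.96, 2.96]. Speed limits (rad/s): [2.39, 2.39, 3.14, 3.14, 3.14, 3.14, 3.14].

### API

Orientations are given as a unit quaternion [w, x, y, z].
In Python, from cell import env, kin, camera, calibration, job gives the robot as it stands. The module is installed in compiled form; this text tells all that it offers. Calls block until the motion is done:
- env.reach(position, orientation): joint-space move of the TCP to a pose.
- env.movel(position, velocity=0.15, rot=None, stop_force=None): straight line of the TCP; rot=None keeps the orientation; velocity is the mean speed in m/s. With stop_force (N) it stops when the force on the tool has changed by that much, and returns True; else False.
- env.goto_joints(angles): joint-space move.
- env.grip(opening, f_grip=None): finger opening in m; f_grip is the grip in N (None keeps the last); returns when the fingers have stopped.
- env.dwell(seconds).
- kin.inverse_kinematics(position, orientation): joint angles nearest the present ones, or None.
- env.get_state(): the state.
- camera(name): name is "scene" or "top" or "wrist"; returns (picture, depth): 384x512x3 uint8, blue, green, red; 384x512 float32, m along the optical axis (not along the pixel's ray), 0 where there is no reading.
- calibration(name): a dict with "fx", "fy", "cx", "cy" (pixels), "k1" (the pictures are not rectified: a ray, as slopes to the right and down, at radius r is drawn at 1 + k1 r^2 times it, then the intrinsics apply), "rvec" (rotation vector, rad) and "tvec" (3), from world to camera coordinates, as OpenCV has them. Camera axes: x right, y down, z forward; pixel columns grow to the right and rows downward; lengths in m; the calibration is good to about 2 mm. A picture is of the moment at which its call begins: read the wrist's pose just before it. calibration takes no time and is no camera call; for the wrist camera it gives the pose at the moment of the call.
A pose or a line that the arm cannot do raises env.PlanningError and nothing moves.
- job.job_done(): hands the job in, once; it reports no verdict.
The state is a dict: "time": time; "qpos": joint angles; "joint_velocities": joint speeds; "joint_torque": joint torques, N m; "tcp_pos": TCP position; "orientation": TCP orientation; "force": force on the tool from outside, world axes, zero at the start; "torque": the same for the moment, N m; "opening": finger opening in m.
Only numpy, scipy, OpenCV 4.12 (cv2) and the standard library are available. Lean on these libraries where they do the work, as an engineer would, in place of code of your own. Each camera call takes 0.05 s, during which the arm holds its last target. There are 200 camera calls.

## Working session

There is one attempt and no reset: what is moved stays moved. The work goes in short steps, each a Python script; the robot and the scene stay as the last script left them, time stands still between calls to the robot, and variables do not carry over. Pictures are saved under pics/ and viewed, about 8 in all and at most 12, crops included, and the job is handed in when it is done.

```bash
mkdir -p pics
cat > h.py <<'E'
import numpy as np, cv2
from cell import env, kin, camera, calibration, job
def cloud(name):
    c=calibration(name); im,d=camera(name)
    K=np.array([[c['fx'],0,c['cx']],[0,c['fy'],c['cy']],[0,0,1]])
    v,u=np.mgrid[0:384,0:512]
    p=cv2.undistortPoints(np.stack([u,v],-1).reshape(-1,1,2).astype(np.float64),K,np.array([c['k1'],0,0,0.])).reshape(384,512,2)
    P=np.dstack([p*d[...,None],d])
    R=cv2.Rodrigues(np.array(c['rvec'],float))[0]
    W=(P-np.array(c['tvec']).reshape(3))@R
    W[d<=0]=np.nan
    return im,d,W
E
python3 - <<'E'
from h import *
for n in ('top','scene'):
    im,d,W=cloud(n); np.savez(f'pics/{n}.npz',im=im,W=W); cv2.imwrite(f'pics/{n}0.png',im)
    print(n,calibration(n))
print(env.get_state()['time'],env.get_state()['orientation'])
E
```

```text
top {'fx': 402.00293031354386, 'fy': 402.00293031354386, 'cx': 258.2889561523716, 'cy': 192.64931653416625, 'k1': -0.04535573182036079, 'rvec': array([ 1.92854532, -2.27148636,  0.25197368]), 'tvec': array([0.14111888, 0.63018314, 0.92987226])}
scene {'fx': 363.16651617497234, 'fy': 363.16651617497234, 'cx': 251.75339523829447, 'cy': 188.36059069538553, 'k1': -0.025939820721937824, 'rvec': array([ 1.92774667,  1.65583367, -0.62432356]), 'tvec': array([-0.13768769, -0.39846698,  1.26381038])}
0.1 [-7.03034875e-05  1.47844220e-01  9.89010329e-01 -8.06259286e-04]
```

View pics/top0.png

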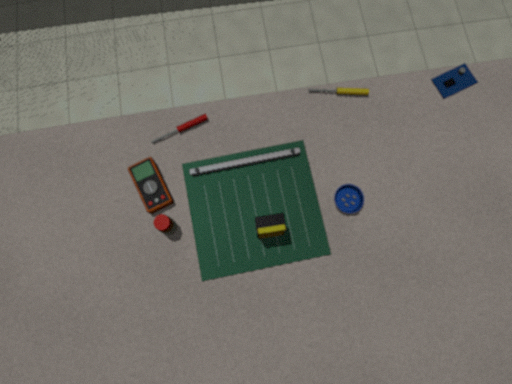

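View pics/scene0.png

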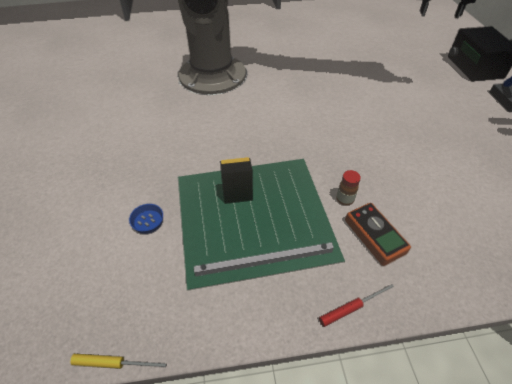

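The top view shows the bar at about (245,162), the PSU with its yellow lip at (271,230), the jar at (164,224), the meter at (151,187) and the dish at (349,199). The scene view agrees: the lip is on the robot's side and the bar is beyond it.

Run:
```python
import numpy as np, cv2
def rect(P):
    c,s,a=cv2.minAreaRect((P*1000).astype(np.float32)); B=cv2.boxPoints((c,s,a)); return np.round(c,1),np.round(s,1),round(a,1),B.round(0).tolist()
for n in ('top','scene'):
    z=np.load(f'pics/{n}.npz'); im=z['im'];W=z['W']
    hsv=cv2.cvtColor(im,cv2.COLOR_BGR2HSV).astype(int);H,S,V=[hsv[...,i] for i in range(3)]
    X,Y,Z=W[...,0],W[...,1],W[...,2]
    g=((H>60)&(H<95)&(S>90)&(abs(Z-.003)<.008)).astype(np.uint8)
    g=cv2.morphologyEx(g,cv2.MORPH_OPEN,np.ones((3,3)))>0
    M=W[g]; c=np.median(M,0); print(n,'mat z',c[2],rect(M[:,:2]))
    near=(np.hypot(X-c[0],Y-c[1])<.25)
    bar=near&(abs(Z-.023)<.006)&(S<60)&(V>110)&(X>c[0]+.05)&(abs(Y-c[1])<.17)
    print('bar',bar.sum(),np.nanmedian(Z[bar]),rect(W[bar][:,:2]))
    t=near&(Z>.100)&(Z<.125)&(abs(Y-c[1])<.1)
    print('top',t.sum(),np.nanmedian(Z[t]),rect(W[t][:,:2]))
    y=near&(H>20)&(H<35)&(S>140)&(Z>.1)
    print('yel',y.sum(),np.median(Z[y]),rect(W[y][:,:2]))
    for nm,m in (('red',((H<6)|(H>174))&(S>150)&(Z>.07)),('blue',(H>105)&(H<125)&(S>150)&(Z>.012)&(Z<.03)&(abs(Y-c[1])<.4)&(X<c[0]+.2))):
        print(nm,m.sum(),rect(W[m][:,:2])[:2])
```

```text
top mat z 0.002500739285799681 (array([622.2,  52.8]), array([316. , 334.5]), 2.4, [[457.0, 213.0], [471.0, -121.0], [787.0, -108.0], [773.0, 227.0]])
bar 452 0.02257743559953313 (array([750. ,  56.9]), array([ 14.4, 297.6]), 2.0, [[738.0, 205.0], [748.0, -92.0], [762.0, -92.0], [752.0, 206.0]])
top 525 0.11256989767089909 (array([559.8,  22.2]), array([70.2, 41. ]), 89.3, [[539.0, -13.0], [580.0, -13.0], [581.0, 57.0], [540.0, 58.0]])
yel 183 0.11263887512838924 (array([546.3,  21.7]), array([68.1, 14. ]), 89.1, [[539.0, -12.0], [553.0, -12.0], [554.0, 56.0], [540.0, 56.0]])
red 203 (array([607.2, 281.1]), array([36.3, 36.8]))
blue 91 (array([ 602.4, -195.4]), array([72.8, 71.7]))
scene mat z 0.0031373899757972438 (array([666.6,  13.8]), array([207. , 303.5]), 15.6, [[526.0, 132.0], [608.0, -160.0], [807.0, -104.0], [725.0, 188.0]])
bar 732 0.023005055934379685 (array([751.8,  51.1]), array([ 15.6, 291.2]), 2.4, [[738.0, 196.0], [750.0, -95.0], [766.0, -94.0], [753.0, 197.0]])
top 527 0.11293740579123471 (array([562.9,  19.4]), array([44.8, 69.7]), 0.6, [[540.0, 54.0], [541.0, -16.0], [586.0, -15.0], [585.0, 54.0]])
yel 90 0.11352373572054694 (array([548.1,  19.6]), array([12. , 62.2]), 0.0, [[542.0, 51.0], [542.0, -11.0], [554.0, -11.0], [554.0, 51.0]])
red 150 (array([612.4, 279.6]), array([34.3, 36.5]))
blue 37 (array([ 628.3, -192.1]), array([32.3, 66.3]))
```

```bash
cat >> h.py <<'E'
def q(yaw):  # tool down, tool y along world y turned by yaw (rad)
    a=np.pi/2+yaw/2; return [0,np.cos(a),np.sin(a),0]
E
python3 - <<'E'
from h import *
env.grip(0.03); print(env.nose_length,env.get_state()['opening'])
o=q(0.0)
env.reach([.49,.021,.26],o)
env.movel([.49,.021,.168],.1)
print(env.get_state()['time'],env.get_state()['force'])
r=env.movel([.575,.021,.168],.04,stop_force=25); print(r,env.get_state()['tcp_pos'],env.get_state()['force'],env.get_state()['time'])
env.dwell(.6)
env.movel([.50,.021,.168],.15); env.movel([.47,.021,.25],.2)
im,d,W=cloud('top'); np.savez('pics/t1.npz',im=im,W=W); a=im[100:300,150:400]
im,d,W=cloud('scene'); np.savez('pics/s1.npz',im=im,W=W); b=im[100:300,130:380]
cv2.imwrite('pics/1.png',np.hstack([cv2.resize(x,(400,320)) for x in(a,b)]))
print(env.get_state()['time'])
E
```

```text
0.0726 0.030135848902106823
4.1917 [-0.51280809  0.30670618  0.03116543]
False [0.57485775 0.02103041 0.16800374] [-0.26024414 -0.04261373  0.41633168] 6.4667
8.4
```

View pics/1.png

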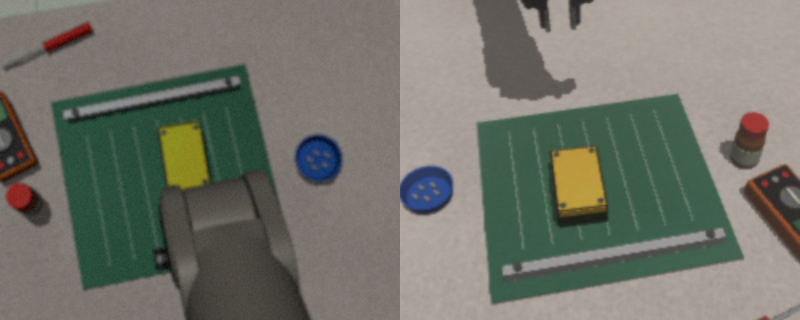

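The PSU lies cover up, about 40 mm short of the bar, and the other objects haven't moved. Next I measure it and push.

Run:
```python
import numpy as np, cv2
for n in 'st':
    z=np.load(f'pics/{n}1.npz'); im=z['im'];W=z['W']
    h=cv2.cvtColor(im,cv2.COLOR_BGR2HSV)
    m=(h[...,0]>18)&(h[...,0]<35)&(h[...,1]>120)&(abs(W[...,2]-.043)<.01)
    r=cv2.minAreaRect((W[m][:,:2]*1000).astype(np.float32)); print(n,m.sum(),np.median(W[m][:,2]),r,cv2.boxPoints(r).round().tolist())
```

```text
s 1181 0.043604597424420126 ((639.1640625, 19.636293411254883), (66.76175689697266, 111.59693908691406), 89.38643646240234) [[583.0, -13.0], [695.0, -14.0], [695.0, 52.0], [584.0, 54.0]]
t 1016 0.042903500756326984 ((639.28076171875, 128.30630493164062), (283.4157409667969, 104.36103057861328), 89.86392974853516) [[587.0, -13.0], [691.0, -14.0], [692.0, 270.0], [587.0, 270.0]]
```

Run:
```python
from h import *
yaw=.034; o=q(yaw); u=np.array([np.cos(yaw),np.sin(yaw),0])
p0=np.array([.535,.017,.087]); 
env.reach(p0+[0,0,.12],o); env.movel(p0,.12)
r=env.movel(p0+.075*u,.03); s=env.get_state(); print(r,s['tcp_pos'],s['force'])
r=env.movel(p0+.096*u,.012,stop_force=12); s=env.get_state(); print(r,s['tcp_pos'],s['force'],s['time'])
env.dwell(.3); print(env.get_state()['force'],env.get_state()['tcp_pos'])
env.movel(p0+.04*u,.05); env.movel(p0+.0*u+[-.03,0,.16],.2)
print(env.get_state()['time'])
im,d,W=cloud('scene'); np.savez('pics/s2.npz',im=im,W=W); 
cv2.imwrite('pics/2.png',cv2.resize(im[130:290,170:370],(800,600)))
h=cv2.cvtColor(im,cv2.COLOR_BGR2HSV)
m=(h[...,0]>18)&(h[...,0]<35)&(h[...,1]>120)&(abs(W[...,2]-.043)<.01)
b=(abs(W[...,2]-.023)<.006)&(h[...,1]<60)&(h[...,2]>110)&(W[...,0]>.72)&(W[...,0]<.8)&(abs(W[...,1]-.05)<.17)
for k in(m,b):
    r=cv2.minAreaRect((W[k][:,:2]*1000).astype(np.float32)); print(k.sum(),np.median(W[k][:,2]),r,cv2.boxPoints(r).round().tolist())
```

```text
False [0.60991588 0.01954332 0.08702752] [-1.42484323  0.44368762 -0.82178211]
True [0.62449898 0.02003143 0.0864213 ] [-0.16506205  0.20369333 -0.36857885] 13.85
[-0.5465407   0.00595378  1.45032144] [0.62314757 0.01995869 0.08568557]
16.2833
1325 0.04362939128579814 ((692.4591064453125, 23.296951293945312), (112.07566833496094, 67.25437927246094), 1.8722662925720215) [[635.0, 55.0], [638.0, -12.0], [750.0, -8.0], [747.0, 59.0]]
747 0.02300912773921976 ((752.2527465820312, 54.954620361328125), (15.338334083557129, 298.8140869140625), 2.4457786083221436) [[738.0, 204.0], [751.0, -95.0], [766.0, -94.0], [754.0, 205.0]]
```

View pics/2.png

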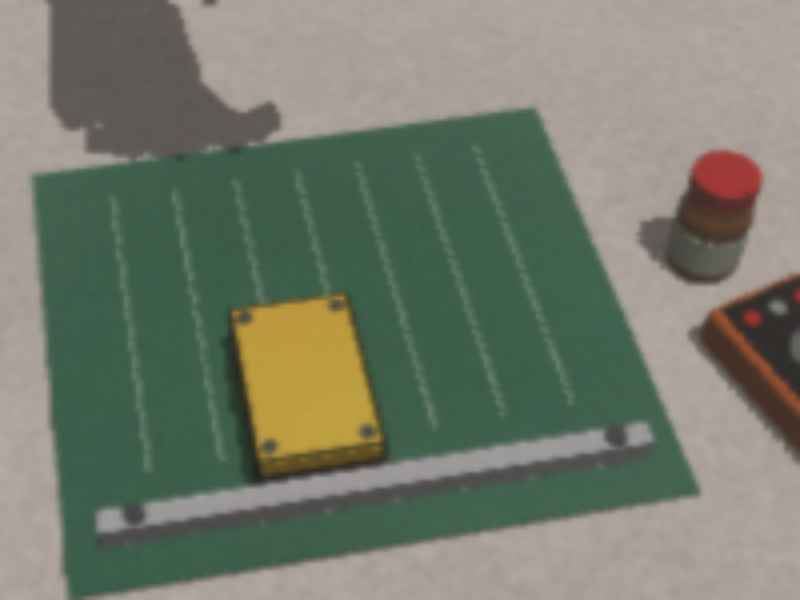

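```bash
python3 -c "
from h import *
job.job_done(); print(env.get_state()['time'])"
```

```text
the job is handed in; nothing more can be done
the job is handed in; nothing more can be done
```

The power supply lies on its back, cover up, with its leading end against the stop bar. I handed the job in; there is no verdict to report.

- **Tipping:** I pushed on the yellow cover with the fingertips about 95 mm above the bench. The box fell on its back clear of the bar and lay still before the next push.
- **Sliding:** I pushed the trailing end with two fingers, in line with the mat. The push stopped on its 12 N contact limit with the TCP at x = 0.6245 m. That puts the leading end at about 0.7455 m, where the camera measures the bar's face to be.

**Last checks (scene camera):**
- **Height:** the cover is at 43.6 mm, which fits the box lying flat on the mat.
- **Squareness:** the box is turned 1.9° and the bar 2.4°, so they agree within about 0.5°.
- **Flushness:** the picture shows no gap. The depth data puts the box's leading edge about 3 mm past the bar's face. That cannot be real and is within the noise of the calibration and depth, so flushness rests on the contact stop and the picture.
- **Bystanders:** the jar and meter look unmoved in the pictures. The dish is outside the last crop; it was in place after the tipping, and the arm went nowhere near it afterwards.
- **Robot:** the arm was withdrawn and touching nothing. The clock read about 16.3 s of the 51 s allowed.

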